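Lock the T-foot stop post into the fixture plate

ROBOT

A 6-joint arm with a two-finger parallel gripper is mounted at the origin on a cart in front of the work surface, level with it; the furniture and walls round the work are solid. World frame = base frame: x ahead of the robot, y to its left, z up, the work surface at z = 0. Lengths are in m, angles in degrees, forces in N, time in s.
With the tool pointing down it reaches from about 0.275 to 0.875 m from the base axis. Payload 12.5 kg.
Tool frame: the origin (TCP) lies midway between the tips of the shut fingers; the grasp point (between the pads) lies 19 mm behind it; z points along the fingers, y is the line along which they close (so a half turn about z gives the same grasp; the last joint's range is limited). The gripper opens to 85 mm and grips with 20 to 120 N. Pads are 22 mm wide; open, the fingers measure 114 mm over their backs; the gripper's body (76 mm by 85 mm) begins 54 mm behind the grasp point. The pads swing forward as they close: fully open they stand 13 mm farther back than shut.
Start: joints at [67.174, 20.094, 94.641, -0, 65.266, -4.847], TCP at [0.17, 0.523, 0.231] pointing down, gripper open.
Joint ranges: [-157.81, 157.81], [-45, 120.19], [0.68, 151.7], [-89.99, 269.99], [4.06, 180], [-164.3, 164.3]. Speed limits (degrees/s): [127.2, 127.2, 159.86, 180, 180, 180].

INTERFACE

Orientations are given as a 3x3 rotation matrix whose columns are the frame's x, y, z axes.
In Python, from rig import bot gives the robot as it stands.
- The arm moves only by the tool carry_out, never from a script. Its argument "increments" is a list that holds one entry, the list of rows, each a list of 5 numbers: the shift along the world's x, y, z in m, then the turn about the world's z in rad, then the opening, from 0 (shut) to 1 (fully open). In form: [[[x, y, z, roll, fingers], ...]]. A call has 1 to 8 rows; each row shifts and turns the commanded pose from where the row before left it; what a row does not reach is not made up. A row lasts 1/12 s, in which the tool goes at most 41.7 mm and 7.16 degrees, less where a joint would pass 70% of its speed; a pose out of reach is approached as far as the arm can. A call with a gripper value outside its range is refused whole. The fingers move at their own pace and stop on an object; "grip_force" is the grip in N (left out, the last holds). Time passes only in rows, so rows that do not move let the fingers close. It gives the time, the measured TCP pose, the force, the opening and the grip force at its end, in the units of the state.
- bot.state(): the state, without advancing time (a new reading comes with each control period).
- bot.grab_frame(name): name is "side" or "top" or "wrist"; returns the picture (384x512x3 uint8, blue, green, red); there is no depth.
- bot.camera_params(name): a dict with "fx", "fy", "cx", "cy" (pixels), "T" (4x4, takes a point from camera to world coordinates); the wrist camera has in their place "tool_from_camera" (4x4, takes a point from camera to tool coordinates, whose origin is the TCP and whose axes are the flange's). Camera axes: x right, y down, z forward; pixel columns grow to the right and rows downward; lengths in m; the calibration is good to about 2 mm. The wrist camera is an equidistant fisheye: a pixel r from the principal point sees the ray r / f radians off the axis. A picture is of the moment at which its call begins: read the wrist's pose just before it. camera_params takes no time and is no camera call.
- bot.hand_in(): hands the job in; it is judged then, once.
The state is a dict: "clock": time; "joint_pos": joint angles; "dq": joint speeds; "effort": joint torques, N m; "ee_pos": TCP position; "tcp_rot": TCP orientation; "force": force on the tool from outside, world axes, zero at the start; "torque": the same for the moment, N m; "gripper_width": opening from 0.0 (shut) to 1.0 (fully open); "grasp_force": force on a finger pad.
Only numpy, scipy, OpenCV 4.12 (cv2) and the standard library are available. Lean on these libraries where they do the work, as an engineer would, in place of code of your own. Each camera call takes 0.05 s, during which the arm holds its last target. There are 200 camera calls.

TASK

Fit the stop post with the T-shaped foot to the fixture plate: pass its foot down through the long slot until the post's flange sits flat on the plate, then give the post a quarter turn (either way) so that the foot lies square across the slot underneath and cannot lift out. Let go, leaving the post upright and in the middle of the slot, and leave the round-footed post standing where it is.

Things in the scene. Friction and masses are not known exactly. Their poses are not given: they have to be found in the camera images.
- t_post: Loose steel stop post with a T-foot, 90 mm high, 0.2 to 0.42 kg, standing. Origin: centre of the foot's underside; z up its axis, x along the foot. Foot 72 (x) by 22 (y) by 14 mm high; neck dia. 20 up to z = 32 mm; flange dia. 52 at z = 32 to 39 mm, which rests on the plate; stem dia. 22; at the top a dark bar to grip, 44 mm long (x, parallel to the foot), 16 thick (y), z = 62 to 90 mm.
- long_slot (a point): Centre of the long slot's mouth, level with the plate's top face, 55 mm above the bench. x along the slot, y across, z up. A plain through opening 86 (x) by 34 mm (y): the T-foot passes lengthwise with 7 mm to spare at each end and 6 mm at each side. With the flange down on the plate, the foot's top is 6 mm below the plate's underside.
- fixture_plate: Flat aluminium plate, 180 (x) by 200 (y) by 12 mm, on two steel side rails, fixed to the bench; 43 mm open beneath it, room for the foot to turn. Origin: on the bench under its centre, z up. The long slot (along x) is centred 38 mm to +y; 50 mm to -y is a short slot, 44 by 34 mm, too short for the T-foot.
- plain_post: A bystander: a loose steel post, alike from the neck up, but with a round foot, 30 mm in diameter and 14 mm high, instead of the T. Origin: centre of the foot's underside, z up. The two posts may stand either way round, at least 10 cm apart.
There are look-alikes about, which are no part of the job. What is shaped like the t_post but yellow is not meant.

How it is judged:
By the outcome, as a careful person would: the job done as asked, in the order asked, and still so for the second after the job is handed in, with the robot touching nothing.
It also fails if it takes over 38 s, if anything falls off the work surface, if the arm or the gripper's body presses on something with over 40 N, if the wrist force passes 120 N, or if a joint passes its speed limit or range.

## Working session

There is one attempt and no reset: what is moved stays moved. The work goes in short steps, Python scripts to look and compute and a tool call to move; the robot and the scene stay as the last step left them, time stands still between calls to the robot, and variables do not carry over. Pictures are saved under pics/ and viewed, at most 10 in all, crops included, and the job is handed in when it is done.

Besides the shell and the picture viewer there is one more tool, called in YAML: its name, and indented under it one key for each argument. carry_out: Moves the arm, as the interface text tells. Its arguments: {"type":"object","properties":{"increments":{"type":"array"},"grip_force":{"type":"number"}},"required":["increments"]}

```bash
mkdir -p pics
python3 - <<'E'
from rig import bot
import cv2,numpy as np
a=bot.grab_frame("side");b=bot.grab_frame("top")
cv2.imwrite("pics/side.png",a);cv2.imwrite("pics/top.png",b)
for n in("side","top","wrist"):print(n,bot.camera_params(n))
s=bot.state();print(s)
E
```

```text
side {'fx': 380.7246681247939, 'fy': 380.7246681247939, 'cx': 252.81945218980036, 'cy': 194.95490948337027, 'T': array([[ 0.93329388, -0.222811  ,  0.28163413,  0.19541992],
       [-0.35911149, -0.58170278,  0.72983615, -0.52409701],
       [ 0.00121183, -0.78228967, -0.62291364,  0.61543512],
       [ 0.        ,  0.        ,  0.        ,  1.        ]])}
top {'fx': 373.45565249291116, 'fy': 373.45565249291116, 'cx': 256.26878445593803, 'cy': 193.92949324821848, 'T': array([[ 0.01185486, -0.99546195,  0.09441909,  0.38337796],
       [-0.99986811, -0.01075291,  0.01217112,  0.12719203],
       [-0.01110061, -0.09455092, -0.99545814,  0.90462566],
       [ 0.        ,  0.        ,  0.        ,  1.        ]])}
wrist {'fx': 297.3186396354542, 'fy': 297.3186396354542, 'cx': 255.06505835257693, 'cy': 189.98135429888362, 'tool_from_camera': array([[ 8.51403926e-04, -9.65154951e-01, -2.61677657e-01,
         6.51362546e-02],
       [ 9.99999637e-01,  8.13034520e-04,  2.54891172e-04,
        -5.08486944e-05],
       [-3.32565076e-05, -2.61677779e-01,  9.65155293e-01,
        -1.42755842e-01
[... 180 characters left out ...]
1035142e-04,
        6.52652129e+01, -4.84777794e+00]), 'dq': array([ 0.00491784, -0.05703287, -0.09928141,  0.04850985, -0.08613428,
        0.02821062]), 'effort': array([-1.03812934e-04, -5.06835115e+01, -2.91882795e+01, -8.09479502e-05,
        2.59205313e-03, -1.97237490e-06]), 'ee_pos': array([0.1696409 , 0.52288782, 0.23081315]), 'tcp_rot': array([[-9.51170733e-01,  3.08665000e-01, -3.92429357e-04],
       [ 3.08665239e-01,  9.51170258e-01, -9.54029994e-04],
       [ 7.87914645e-05, -1.02857471e-03, -9.99999468e-01]]), 'force': array([-0.34219984,  0.70601546, -0.12311302]), 'torque': array([0.0172245 , 0.00503389, 0.01930051]), 'grasp_force': 0.0, 'gripper_width': 0.9995236498804693}
```

View pics/side.png

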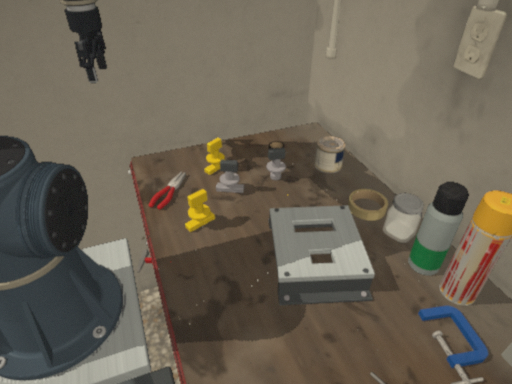

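View pics/top.png

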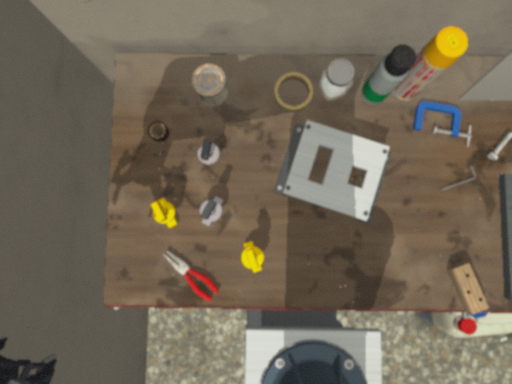

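The side view shows two grey posts at (230,180), which has a wide foot, and at (276,165), with the plate slot at (315,226). In the top view the posts are at (210,210) and (208,152), and the long slot is at (321,165). I'll measure next, with enlarged crops.

```bash
cat > h.py <<'E'
import numpy as np,cv2
from rig import bot
def ray(n,u,v,st=None):
    c=bot.camera_params(n)
    x,y=(u-c["cx"])/c["fx"],(v-c["cy"])/c["fy"]
    if n!="wrist": T=c["T"];d=np.array([x,y,1.])
    else:
        r=np.hypot(x,y);d=np.array([x/r*np.sin(r),y/r*np.sin(r),np.cos(r)]) if r>0 else np.array([0,0,1.])
        W=np.eye(4);W[:3,:3]=st["tcp_rot"];W[:3,3]=st["ee_pos"];T=W@c["tool_from_camera"]
    return T[:3,3],T[:3,:3]@d
def onz(n,u,v,z,st=None):
    o,d=ray(n,u,v,st);return (o+d*(z-o[2])/d[2])[:2]
def quads(m,lo,hi):
    cs=cv2.findContours(m,cv2.RETR_LIST,cv2.CHAIN_APPROX_NONE)[0]
    return [c for c in cs if lo<cv2.contourArea(c)<hi]
def rect(n,c,z,st=None):
    P=np.array([onz(n,*p,z,st) for p in c[:,0].astype(float)])
    (cx,cy),(w,h),a=cv2.minAreaRect((P*1000).astype(np.float32))
    if w<h:w,h,a=h,w,a+90
    return np.round([cx,cy,w,h,(a+90)%180-90],1)
E
python3 - <<'E'
from h import *
a=cv2.imread("pics/side.png");b=cv2.imread("pics/top.png")
A=cv2.resize(a[130:210,180:310],(780,480),interpolation=cv2.INTER_CUBIC)[:,:]
B=cv2.resize(b[120:240,180:400],(770,420),interpolation=cv2.INTER_CUBIC)
o=np.zeros((600,800,3),np.uint8);A=cv2.resize(A,(390,240));B=cv2.resize(B,(660,360));o[:240,:390]=A;o[240:,:660]=B
cv2.imwrite("pics/c.png",o)
g=cv2.cvtColor(b,cv2.COLOR_BGR2GRAY);hsv=cv2.cvtColor(b,cv2.COLOR_BGR2HSV)
m=((g[100:240,180:400]>125)&(hsv[100:240,180:400,1]<60)).astype(np.uint8)*255
for c in quads(m,60,20000):
    c=c+np.array([180,100]);print("plate/slots",cv2.contourArea(c),rect("top",c,.055),c[:,0].mean(0))
m=((g[130:240,180:250]<85)&(hsv[130:240,180:250,1]<60)).astype(np.uint8)*255
for c in quads(m,20,2000):
    c=c+np.array([180,130]);print("bar",cv2.contourArea(c),rect("top",c,.09),c[:,0].mean(0))
E
```

```text
plate/slots 184.5 [418.1 233.8  66.7  29.8 -33.9] [213.5915493  212.94366197]
plate/slots 288.5 [506.1 -91.2  46.2  37.3 -18.8] [356.3442623  176.68852459]
plate/slots 156.5 [552.3 249.8  51.   40.5 -81.2] [207.37974684 155.37974684]
plate/slots 624.0 [534.2  -9.1  90.8  39.8 -18.2] [320.29591837 164.43877551]
plate/slots 6690.5 [522.5 -46.8 203.  183.4  72. ] [334.85015291 169.34556575]
bar 124.5 [560.8 248.2  43.6  20.2  -4.2] [206.14893617 148.34042553]
```

View pics/c.png

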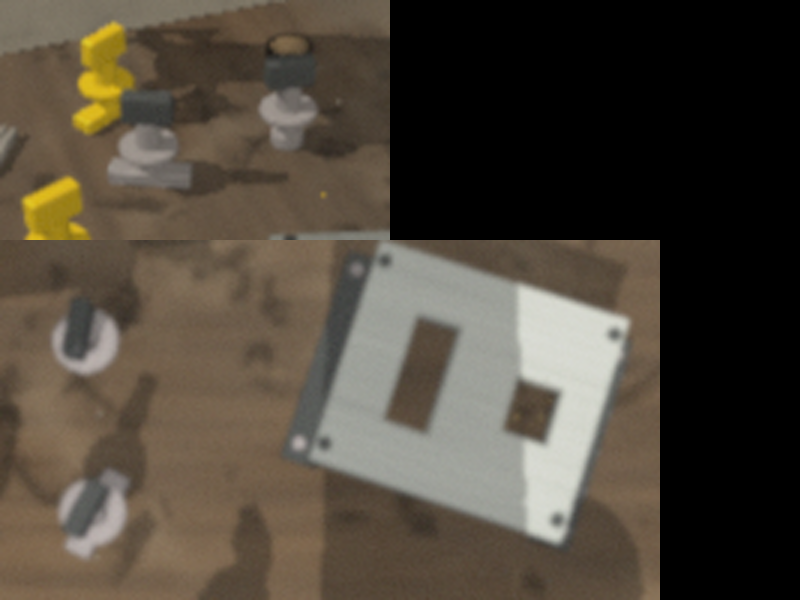

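The T-post is at top pixel (210,210): its foot is visible there, and also in the side view. The round post is at (208,152). The slot centre is about (0.534,-0.009) at -18°. I'll move over the T-post.

carry_out:
  increments:
    - [[0.017,-0.019,0,-0.016,1],[0.017,-0.019,0,-0.016,1],[0.017,-0.019,0,-0.016,1],[0.017,-0.019,0,-0.016,1],[0.017,-0.019,0,-0.016,1],[0.017,-0.019,0,-0.016,1],[0.017,-0.019,0,-0.016,1],[0.017,-0.019,0,-0.016,1]]

```text
clock: 0.77
ee_pos: [0.3063, 0.37, 0.2311]
tcp_rot: [[-0.904, 0.428, -0.0], [0.428, 0.904, -0.0], [0.0, -0.0, -1.0]]
force: [-0.6, 0.1, -0.3]
gripper_width: 1.002
grasp_force: 0.0
```

carry_out:
  increments:
    - [[0.017,-0.018,0,-0.016,1],[0.017,-0.018,0,-0.016,1],[0.017,-0.018,0,-0.016,1],[0.017,-0.018,0,-0.016,1],[0.017,-0.018,0,-0.016,1],[0.017,-0.018,0,-0.016,1],[0.017,-0.018,0,-0.016,1],[0,0,0,0,1]]

```text
clock: 1.43
ee_pos: [0.4268, 0.2428, 0.2311]
tcp_rot: [[-0.849, 0.529, 0.0], [0.529, 0.849, -0.001], [-0.001, -0.0, -1.0]]
force: [0.5, 0.2, -0.1]
gripper_width: 0.997
grasp_force: 0.0
```

Run:
```python
from h import *
st=bot.state();a=bot.grab_frame("wrist")
np.save("st1.npy",np.array([0]));cv2.imwrite("pics/w1.png",a)
print(st["clock"],st["ee_pos"],np.degrees(np.arctan2(st["tcp_rot"][1,0],st["tcp_rot"][0,0])),st["force"])
print(onz("top",208.5,209.3,.09),onz("top",210.7,210.7,.0355))
g=cv2.cvtColor(a,cv2.COLOR_BGR2GRAY);h=cv2.cvtColor(a,cv2.COLOR_BGR2HSV)
for nm,m,z in(("dark",(g<85)&(h[...,1]<60),.09),("light",(g>120)&(h[...,1]<60),.039)):
  for c in quads(m.astype(np.uint8)*255,300,30000):print(nm,cv2.contourArea(c),c[:,0].mean(0),rect("wrist",c,z,st))
```

```text
1.4333 [0.42677125 0.2427896  0.23108232] 148.07623160760448 [ 0.48141359  0.19881566 -0.07477281]
[0.42577086 0.24116756] [0.42540007 0.24357876]
dark 627.0 [173.31 300.44] [502.   76.7  72.   26.7 -18.4]
dark 3073.5 [87.37752161 55.54755043] [225.3 139.7 167.2  81.9 -69.7]
dark 3276.5 [23.42120344 38.68481375] [129.4  98.5 145.   92.8 -26.9]
light 1265.5 [410.56953642 354.37748344] [892.1 298.9 225.7  64.9   3. ]
light 862.5 [108.02564103 345.20512821] [ 553.  -137.8  114.8   66.6  -82.1]
light 374.0 [171.93023256 301.96511628] [526.4  37.8  74.3  23.4 -17.7]
light 406.5 [367.48484848 253.76767677] [601.7 311.9  83.   21.4   0.9]
light 398.5 [142.65656566 253.75757576] [442.2  55.7  82.   22.6 -63.8]
light 795.5 [315.30769231 251.18881119] [560.4 251.9  52.7  52.7  32.9]
light 2960.0 [494.22222222 281.91481481] [873.1 525.6 429.7 108.4  17.1]
light 1107.0 [254.07619048 162.3047619 ] [419.4 246.3  61.8  51.7 -28.6]
light 685.5 [ 20.08717949 138.82051282] [203.1 -16.9 129.6  32.7  90. ]
light 720.0 [262.65196078  45.21568627] [308.9 324.2  64.4  23.8  56.9]
light 635.5 [149.44262295   5.45901639] [194.5 239.9  93.   23.3  49.3]
light 3621.0 [44.97133758 60.70382166] [125.1  63.  226.  100.7  89.9]
```

View pics/w1.png

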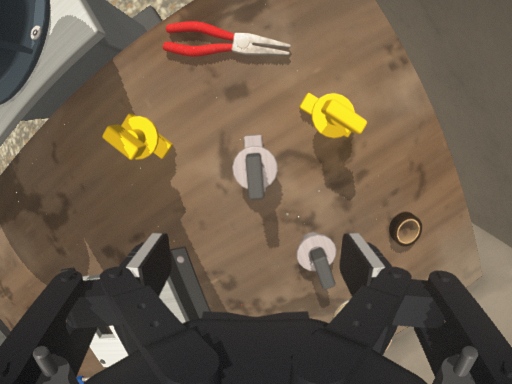

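The wrist picture shows the T-post with its bar centred at (255,176) and its foot end at (253,140). The plain post is at (318,255) and the yellow look-alikes are at (135,138) and (335,115). Next I'll measure the bar more finely.

Run:
```python
from h import *
st=bot.state();a=cv2.imread("pics/w1.png")
g=cv2.cvtColor(a,cv2.COLOR_BGR2GRAY);h=cv2.cvtColor(a,cv2.COLOR_BGR2HSV)
x0,y0=225,130
for t in (95,110,120):
  m=((g<t)&(h[...,1]<75)).astype(np.uint8)*255;m=m[y0:210,x0:290]
  for c in quads(m,150,3000):
    c=c+np.array([x0,y0]);print(t,cv2.contourArea(c),cv2.boundingRect(c),rect("wrist",c,.09,st))
print(g[175,240:270]);print(g[145:205:2,255])
r=cv2.resize(a[130:210,215:295],(560,560),interpolation=cv2.INTER_CUBIC);cv2.imwrite("pics/w1c.png",r)
```

```text
110 662.5 (246, 153, 21, 47) [424.2 245.   46.4  18.7 -25.4]Traceback (most recent call last):
  File "<stdin>", line 8, in <module>
  File "h.py", line 17, in rect
    P=np.array([onz(n,*p,z,st) for p in c[:,0].astype(float)])
                ~~~^^^^^^^^^^^
  File "h.py", line 12, in onz
    o,d=ray(n,u,v,st);return (o+d*(z-o[2])/d[2])[:2]
        ~~~^^^^^^^^^^
  File "h.py", line 4, in ray
    c=bot.camera_params(n)
ValueError: time passes only in moves, steps and waits
```

```bash
sed -i 's/^def ray/import functools\nC=functools.cache(lambda n:bot.camera_params(n))\ndef ray/; s/c=bot.camera_params(n)/c=C(n)/' h.py
python3 - <<'E'
from h import *
st=bot.state();a=cv2.imread("pics/w1.png")
g=cv2.cvtColor(a,cv2.COLOR_BGR2GRAY)
f=[onz("wrist",u,v,.014,st)*1000 for u,v in((246,136),(260.5,136))];print("foot end corners",f)
print(g[175,240:270]);print(g[145:205:2,255])
r=cv2.resize(a[130:210,215:295],(560,560),interpolation=cv2.INTER_CUBIC);cv2.imwrite("pics/w1c.png",r)
E
```

```text
foot end corners [array([389.96264398, 253.28285624]), array([399.21137926, 268.15495916])]
[203 202 206 198 201 202 166  97 102 107 109 109 108 110 111 112 109 108
 109 108 100  89  97 128 146 157 178 197 198 200]
[193 208 202 204 109  87 110 111 110 111 108 106 108 112 109 112 111 111
 109 108 109 107 107 108 108 106 103  83  88  89]
```

View pics/w1c.png

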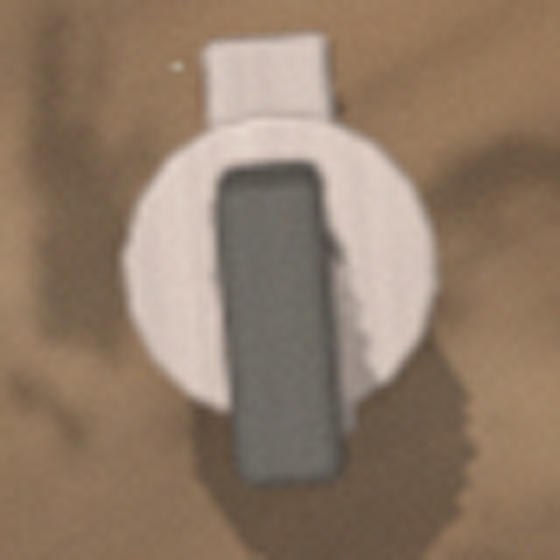

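carry_out:
  increments:
    - [[-0.001,0.0,-0.03,0.033,1],[0,0,-0.03,0.033,1],[0,0,-0.03,0,1],[0,0,-0.03,0,1],[0,0,-0.03,0,1],[0,0,-0.011,0,1],[0,0,-0.006,0,1],[0,0,0,0,1]]

```text
clock: 2.15
ee_pos: [0.4234, 0.2454, 0.064]
tcp_rot: [[-0.884, 0.468, -0.001], [0.468, 0.884, -0.0], [0.001, -0.001, -1.0]]
force: [-0.6, -0.3, 0.4]
gripper_width: 0.998
grasp_force: 0.0
```

carry_out:
  increments:
    - [[0,0,0,0,0.6],[0,0,0,0,0.4],[0,0,0,0,0.3],[0,0,0,0,0.2],[0,0,0,0,0.1],[0,0,0,0,0],[0,0,0,0,0],[0,0,0,0,0]]
  grip_force: 60

```text
clock: 2.82
ee_pos: [0.4237, 0.2449, 0.0648]
tcp_rot: [[-0.883, 0.469, -0.0], [0.469, 0.883, -0.0], [-0.0, -0.0, -1.0]]
force: [-1.3, -2.5, 7.8]
gripper_width: 0.178
grasp_force: 58.6
```

carry_out:
  increments:
    - [[0,0,0,0,0],[0,0,0,0,0],[0,0,0,0,0],[0,0,0,0,0]]

```text
clock: 3.15
ee_pos: [0.4237, 0.2449, 0.0648]
tcp_rot: [[-0.883, 0.469, -0.0], [0.469, 0.883, -0.0], [-0.0, -0.0, -1.0]]
force: [-1.6, -2.5, 7.5]
gripper_width: 0.173
grasp_force: 58.6
```

carry_out:
  increments:
    - [[0,0,0.01,0,0],[0,0,0.02,0,0],[0,0,0.025,0,0],[0,0,0.025,0,0],[0,0,0.02,0,0],[0,0,0,0,0]]

```text
clock: 3.65
ee_pos: [0.4252, 0.2459, 0.1682]
tcp_rot: [[-0.883, 0.469, 0.005], [0.469, 0.883, 0.003], [-0.004, 0.005, -1.0]]
force: [0.8, 0.7, -2.9]
gripper_width: 0.179
grasp_force: 59.1
```

carry_out:
  increments:
    - [[0.007,-0.017,0,0.0,0],[0.008,-0.02,0,0.02,0],[0.008,-0.02,0,0.025,0],[0.009,-0.02,0,0.025,0],[0.009,-0.02,0,0.025,0],[0.009,-0.02,0,0.025,0],[0.009,-0.02,0,0.025,0],[0.009,-0.02,0,0.025,0]]

```text
clock: 4.32
ee_pos: [0.4914, 0.087, 0.1632]
tcp_rot: [[-0.95, 0.311, -0.002], [0.311, 0.95, -0.0], [0.002, -0.001, -1.0]]
force: [-0.5, 0.4, -4.7]
gripper_width: 0.17
grasp_force: 59.1
```

carry_out:
  increments:
    - [[0.009,-0.02,0,0.0,0],[0.009,-0.02,0,0,0],[0.009,-0.02,0,0,0],[0.008,-0.02,0,0,0],[0.007,-0.017,0,0,0],[0,0,0,0,0],[0,0,0,0,0],[0,0,0,0,0]]

```text
clock: 4.98
ee_pos: [0.533, -0.0085, 0.1635]
tcp_rot: [[-0.95, 0.313, -0.002], [0.313, 0.95, 0.0], [0.002, -0.0, -1.0]]
force: [0.9, 0.9, -4.1]
gripper_width: 0.175
grasp_force: 59.3
```

Run:
```python
from h import *
st=bot.state();a=bot.grab_frame("wrist");cv2.imwrite("pics/w2.png",a)
t=bot.grab_frame("side");cv2.imwrite("pics/s2.png",t)
print(st["clock"],st["ee_pos"],np.degrees(np.arctan2(st["tcp_rot"][1,0],st["tcp_rot"][0,0])),st["force"],st["gripper_width"])
```

```text
4.9833 [ 0.5330406  -0.00845883  0.16350918] 161.78462265336947 [ 0.86165302  0.92524117 -4.06260434] 0.17504510193190378
```

View pics/w2.png

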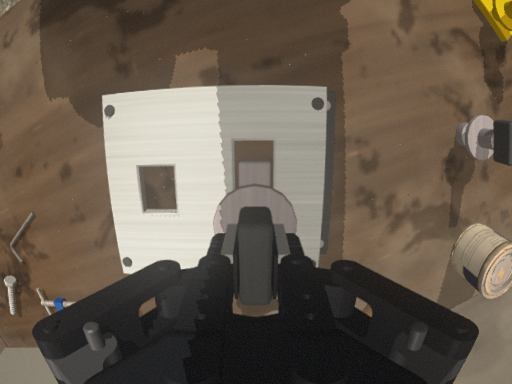

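The wrist view shows the foot end at (238–271,162) above the slot's near end at (233–273,140), roughly aligned. The short slot is at (138–176,165–213). I'll compute the offset of the foot from the slot.

Run:
```python
from h import *
st=bot.state();a=cv2.imread("pics/w2.png");g=cv2.cvtColor(a,cv2.COLOR_BGR2GRAY)
h=cv2.cvtColor(a,cv2.COLOR_BGR2HSV)
W=lambda u,v,z:onz("wrist",u,v,z,st)*1000
m=((h[...,1]>45)|(g<110)).astype(np.uint8)*255
for c in quads(m[155:225,130:185],400,4000):
    c=c+np.array([130,155]);print("short",rect("wrist",c,.055,st),cv2.boundingRect(c))
R=st["tcp_rot"]
def T(p):d=np.array([*(p/1000),0])-st["ee_pos"];return np.round((R.T@d)[:2]*1000,1) # tool x,y
print("rows");
for v in(145,150,155):print(v,g[v,226:282])
for v in(165,172,178):print(v,g[v,226:282])
print("col253",g[132:172,253]);
z=.113
for n,u,v,zz in(("slotL",233,141,.055),("slotR",273.5,141,.055),("footL",238,162,z),("footR",271,162,z),("plateL",102,95,.055),("plateR",327,87,.055)):print(n,W(u,v,zz).round(1),T(W(u,v,zz)))
r=cv2.resize(a[125:225,205:305],(600,600),interpolation=cv2.INTER_CUBIC);cv2.imwrite("pics/w2c.png",r)
```

```text
short [507.2 -92.9  41.2  33.1 -17.1] (139, 166, 37, 45)
rows
145 [160 158 159 159 158 147 131 126 101  93  91  91  92  89  90  91  93  88
  92  89  91  88  88  90  90  88  90  89  89  88  90  88  88  85  87  87
  89  86  86  89  90  88  88  87  88  88  91 115 138 147 151 153 155 153
 152 154]
150 [162 163 162 163 159 149 130 124 103  90  88  92  92  90  91  90  90  88
  89  86  90  92  90  89  90  92  88  86  88  87  88  88  86  89  88  88
  86  88  87  88  85  89  87  89  85  90  92 115 141 152 157 161 160 157
 159 158]
155 [164 164 163 164 165 156 131 127 110  92  91  91  92  91  90  92  89  90
  89  88  91  89  89  89  86  87  88  88  88  85  90  88  88  85  85  86
  86  85  84  86  84  83  85  84  82  84  88 118 143 152 157 158 159 159
 159 160]
165 [162 160 164 162 164 153 138 130 113  91  86  84 105 123 130 131 132 131
 128 129 127 124 128 130 128 128 126 129 127 127 129 130 127 128 129 129
 126 129 130 127 126 126 126 117  96  83  83 118 141 151 155 158 159 158
 155 158]
172 [160 161 160 160 160 152 140 128 118  89  85  90 101 122 128 131 129 129
 130 129 127 124 125 129 127 128 124 125 124 125 128 128 128 128 130 125
 129 129 129 127 126 126 125 115  95  81  86 120 144 147 153 155 154 155
 155 154]
178 [164 165 163 165 165 156 144 130 122  93  88  86  98 119 126 132 129 129
 128 128 125 125 124 128 127 127 126 125 124 123 128 126 125 130 128 127
 126 128 128 128 126 124 122 112  95  75  85 122 146 151 157 158 156 158
 157 158]
col253 [163 158 159 158 157 156 149 144 116  87  85  88  87  89  91  89  91  89
  86  88  86  88  84  88  84  85  84  86  87  96 105 118 123 129 128 126
 126 126 125 124]
slotL [489.3 -13.5] [ 39.9 -18.7]
slotR [500.   19.2] [39.9 15.6]
footL [499.5  -8.9] [ 31.7 -11.3]
footR [506.3  11.8] [31.7 10.5]
plateL [ 407.3 -113.9] [  86.5 -139.8]
plateR [469.   77.1] [87.4 61. ]
```

View pics/w2c.png

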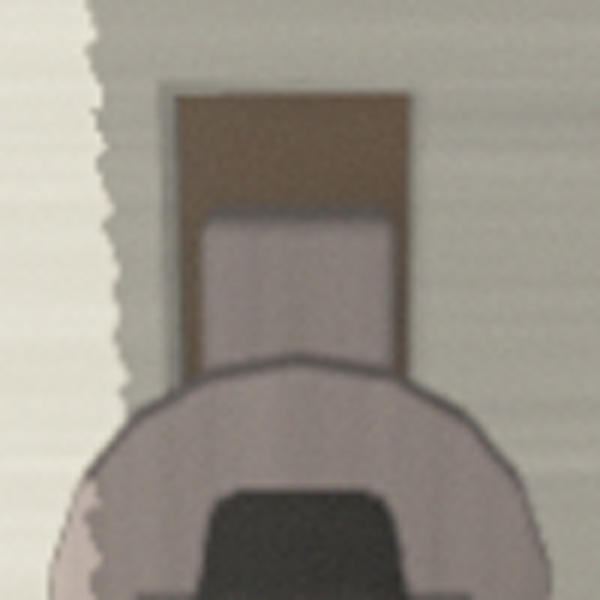

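carry_out:
  increments:
    - [[-0.0016,-0.0007,-0.005,0,0],[0,0,-0.01,0,0],[0,0,-0.01,0,0],[0,0,-0.01,0,0],[0,0,0,0,0],[0,0,0,0,0]]

```text
clock: 5.58
ee_pos: [0.5317, -0.0095, 0.1284]
tcp_rot: [[-0.95, 0.312, -0.002], [0.312, 0.95, 0.0], [0.002, -0.0, -1.0]]
force: [0.6, -0.2, -3.5]
gripper_width: 0.176
grasp_force: 59.2
```

carry_out:
  increments:
    - [[0,0,-0.005,0,0],[0,0,-0.005,0,0],[0,0,-0.005,0,0],[0,0,-0.005,0,0],[0,0,-0.005,0,0],[0,0,0,0,0]]

```text
clock: 6.08
ee_pos: [0.5316, -0.0095, 0.1032]
tcp_rot: [[-0.95, 0.312, -0.002], [0.312, 0.95, 0.0], [0.002, -0.0, -1.0]]
force: [-1.1, -0.2, -4.0]
gripper_width: 0.178
grasp_force: 59.3
```

Run:
```python
from h import *
st=bot.state();a=bot.grab_frame("wrist");cv2.imwrite("pics/w3.png",a);b=bot.grab_frame("side")
print(st["clock"],st["ee_pos"],st["force"])
o=np.hstack([cv2.resize(a[100:250,180:330],(400,400)),cv2.resize(b[140:290,240:390],(400,400))]);cv2.imwrite("pics/w3c.png",o)
```

```text
6.0833 [ 0.53159633 -0.00950011  0.10318012] [-1.12281123 -0.2383092  -3.95288794]
```

View pics/w3c.png

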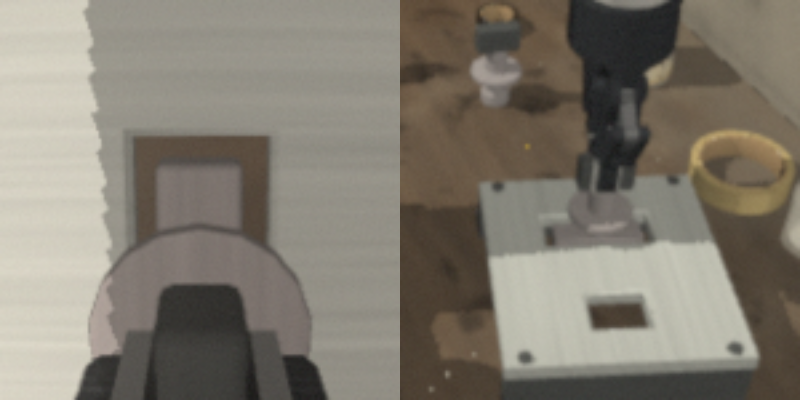

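The foot is in the slot and well centred: side gaps are even and the end gap is about 6 mm. I'll go down to contact.

carry_out:
  increments:
    - [[0,0,-0.004,0,0],[0,0,-0.004,0,0],[0,0,-0.003,0,0],[0,0,-0.002,0,0],[0,0,0,0,0],[0,0,0,0,0]]

```text
clock: 6.68
ee_pos: [0.5321, -0.0096, 0.0912]
tcp_rot: [[-0.95, 0.312, -0.0], [0.312, 0.95, -0.0], [0.0, -0.0, -1.0]]
force: [-0.0, -0.2, -2.7]
gripper_width: 0.176
grasp_force: 59.3
```

carry_out:
  increments:
    - [[0,0,-0.001,0,0],[0,0,-0.001,0,0],[0,0,0,0,0],[0,0,0,0,0]]

```text
clock: 7.02
ee_pos: [0.5321, -0.0096, 0.0893]
tcp_rot: [[-0.95, 0.313, 0.0], [0.313, 0.95, -0.0], [-0.0, -0.0, -1.0]]
force: [0.2, 0.1, -3.8]
gripper_width: 0.177
grasp_force: 59.3
```

carry_out:
  increments:
    - [[0,0,-0.001,0,0],[0,0,0,0,0],[0,0,-0.001,0,0],[0,0,0,0,0],[0,0,0,0,0]]

```text
clock: 7.43
ee_pos: [0.5322, -0.0096, 0.0879]
tcp_rot: [[-0.95, 0.312, 0.0], [0.312, 0.95, -0.0], [-0.0, -0.0, -1.0]]
force: [-3.6, -0.4, 4.5]
gripper_width: 0.176
grasp_force: 60.5
```

Contact: the flange is on the plate at TCP z = 0.088. Now the quarter turn by -90°, keeping the post axis in place (it lies about 3 mm off the TCP).

carry_out:
  increments:
    - [[0.00025,0.00012,0,-0.098,0],[0.00025,0.00012,0,-0.098,0],[0.00025,0.00012,0,-0.098,0],[0.00025,0.00012,0,-0.098,0],[0.00025,0.00012,0,-0.098,0],[0.00025,0.00012,0,-0.098,0],[0.00025,0.00012,0,-0.098,0],[0.00025,0.00012,0,-0.098,0]]

```text
clock: 8.1
ee_pos: [0.5347, -0.0085, 0.0878]
tcp_rot: [[-0.448, 0.894, 0.002], [0.894, 0.448, 0.0], [-0.001, 0.001, -1.0]]
force: [-0.6, 1.1, 2.2]
gripper_width: 0.171
grasp_force: 60.1
```

carry_out:
  increments:
    - [[0.00025,0.00012,0,-0.098,0],[0.00025,0.00012,0,-0.098,0],[0.00025,0.00012,0,-0.098,0],[0.00025,0.00012,0,-0.098,0],[0.00025,0.00012,0,-0.098,0],[0.00025,0.00012,0,-0.098,0],[0.00025,0.00012,0,-0.098,0],[0.00025,0.00012,0,-0.098,0]]

```text
clock: 8.77
ee_pos: [0.5371, -0.0078, 0.0879]
tcp_rot: [[0.314, 0.949, 0.002], [0.949, -0.314, -0.0], [0.0, 0.002, -1.0]]
force: [1.4, -0.3, -0.3]
gripper_width: 0.175
grasp_force: 59.9
```

carry_out:
  increments:
    - [[0,0,0,0,0],[0,0,0,0,0],[0,0,0,0,0],[0,0,0,0,0]]

```text
clock: 9.1
ee_pos: [0.5368, -0.0077, 0.0878]
tcp_rot: [[0.308, 0.952, 0.002], [0.952, -0.308, -0.0], [0.0, 0.002, -1.0]]
force: [2.2, 0.8, 6.1]
gripper_width: 0.174
grasp_force: 60.7
```

Run:
```python
from h import *
st=bot.state();a=bot.grab_frame("wrist");cv2.imwrite("pics/w4.png",a)
print(st["clock"],st["ee_pos"],st["force"],st["torque"],np.degrees(np.arctan2(st["tcp_rot"][1,0],st["tcp_rot"][0,0])))
cv2.imwrite("pics/w4c.png",cv2.resize(a[90:290,130:390],(780,600)))
```

```text
9.1 [ 0.53679997 -0.00771793  0.08781765] [2.19412031 0.75103536 6.14519966] [-0.14011143 -0.44128686  0.04992676] 72.08458384167413
```

View pics/w4c.png

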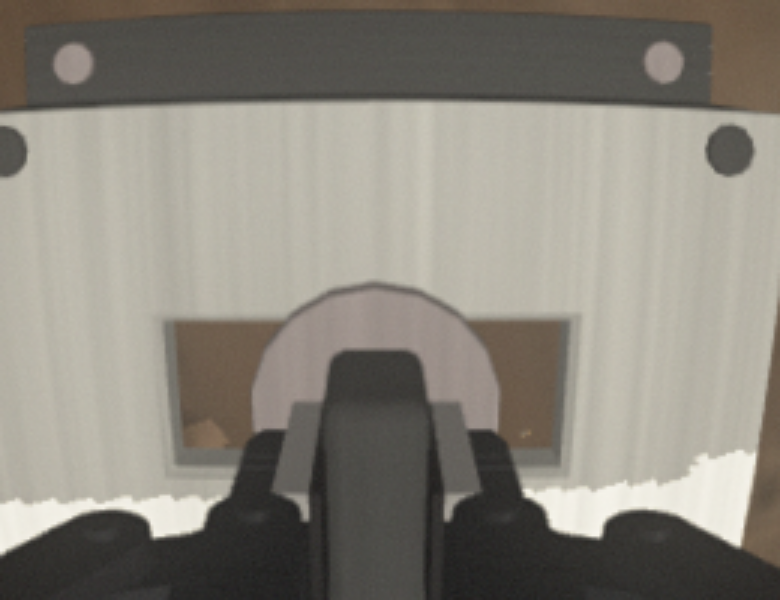

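The foot is across the slot, the flange is on the plate and looks centred: flange pixels 252–499 against slot 165–578. I'll release and rise.

carry_out:
  increments:
    - [[0,0,0,0,0.2],[0,0,0,0,0.25],[0,0,0,0,0.3],[0,0,0,0,0.5],[0,0,0,0,0.7],[0,0,0,0,0.9],[0,0,0,0,0.9],[0,0,0,0,0.9]]

```text
clock: 9.82
ee_pos: [0.5361, -0.0076, 0.0873]
tcp_rot: [[0.31, 0.951, -0.0], [0.951, -0.31, -0.0], [-0.0, -0.0, -1.0]]
force: [0.4, 0.5, -0.3]
gripper_width: 0.898
grasp_force: 0.0
```

carry_out:
  increments:
    - [[0,0,0.01,0,0.9],[0,0,0.02,0,0.9],[0,0,0.03,0,0.9],[0,0,0.03,0,0.9],[0,0,0.03,0,0.9],[0,0,0.02,0,0.9],[0,0,0,0,0.9],[0,0,0,0,0.9]]

```text
clock: 10.48
ee_pos: [0.5365, -0.0077, 0.2287]
tcp_rot: [[0.31, 0.951, 0.003], [0.951, -0.31, -0.0], [0.001, 0.002, -1.0]]
force: [-0.4, 0.3, -0.5]
gripper_width: 0.897
grasp_force: 0.0
```

Run:
```python
from h import *
st=bot.state();a=bot.grab_frame("wrist");b=bot.grab_frame("side")
np.savez("st5.npz",**{k:st[k] for k in("ee_pos","tcp_rot")})
cv2.imwrite("pics/w5.png",a)
print(st["clock"],st["ee_pos"],st["force"])
o=np.hstack([cv2.resize(a[100:260,175:335],(480,480),interpolation=2),cv2.resize(b[130:290,240:346],(318,480),interpolation=2)]);cv2.imwrite("pics/w5c.png",o)
```

```text
10.4833 [ 0.53646044 -0.00766955  0.22870054] [-0.43058818  0.26963997 -0.50371609]
```

View pics/w5c.png

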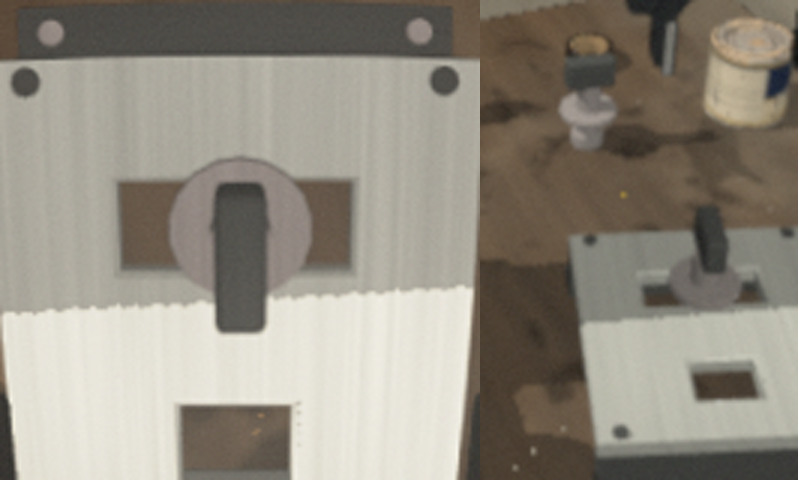

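The post stands upright with its flange flat. It is centred within about 1.5 mm (flange at (240,227), slot centre at (236,226)), the bar is square across the slot, and the round-footed post is undisturbed.

```bash
python3 -c "
from rig import bot
print(bot.hand_in())"
```

```text
the job is handed in; nothing more can be done
None
```

The T-post is fitted: flange flat on the plate, foot turned square across the long slot, and post upright within about 2 mm of the slot's middle. I let go, left the round-footed post untouched, and handed the job in at about 10.6 s of the 38 s allowed. No verdict came back.

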